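Turn the fan cartridge home in the opened computer

ROBOT

A 6-joint arm with a two-finger parallel gripper is mounted at the origin on the work surface. World frame = base frame: x ahead of the robot, y to its left, z up, the work surface at z = 0. Lengths are in m, angles in rad, forces in N, time in s.
With the tool pointing down it reaches from about 0.325 to 0.85 m from the base axis. Payload 4.4 kg.
Tool frame: the origin (TCP) lies midway between the tips of the shut fingers; the grasp point (between the pads) lies r.tcp_to_grasp behind it (r.tcp_to_grasp is the distance from the TCP to the grasp point, in m); z points along the fingers, y is the line along which they close (so a half turn about z gives the same grasp; the last joint's range is limited). The gripper opens to 94 mm and grips with 3 to 60 N. Pads are 16 mm wide; open, the fingers measure 119 mm over their backs; the gripper's body (75 mm by 177 mm) begins 78 mm behind the grasp point.
Start: joints at [-1.494, 0.207, 1.542, -0, 1.393, -0.15], TCP at [0.129, -0.56, 0.205] pointing down, gripper open.
Joint ranges: [-2.73, 2.73], [-0.86, 2.22], [0.23, 2.46], [-1.11, 4.25], [0.08, 2.63], [-2.82, 2.82]. Speed limits (rad/s): [2.79, 2.79, 3.14, 3.14, 3.14, 3.14].

INTERFACE

Orientations are given as a unit quaternion [x, y, z, w].
In Python, from workcell import r, read_camera gives the robot as it stands.
- The arm moves only by the tool apply_moves, never from a script. Its argument "commands" is a list of rows, each an object with "offset": the shift along the tool's x, y, z in mm, a list of three; "turn": the turn about the tool's z in degrees. In form: [{"offset": [x, y, z], "turn": turn}, ...]. A call has exactly 5 rows; each row is the pose to reach, as a shift and turn from the pose commanded when the call began, along the tool's axes at that moment; what a row does not reach only later rows make up. A row lasts 1/12 s, in which the tool goes at most 41.7 mm and 7.16 degrees, less where a joint would pass 70% of its speed; a pose out of reach is approached as far as the arm can. A call with a gripper value outside its range is refused whole. "gripper" is the closure, from 0 (fully open) to 1 (shut), set as the call begins (left out, the last holds). The fingers move at their own pace and stop on an object; "newtons" is the grip in N (left out, the last holds). Time passes only in rows, so rows that repeat a pose let the fingers close, or fill a call up. It gives the time, the measured TCP pose, the force, the opening and the grip force at its end, in the units of the state.
- r.get_obs(): the state, without advancing time (a new reading comes with each control period).
- read_camera(name): name is "scene" or "top" or "wrist"; returns a dict with "image" (480x640x3 uint8, red, green, blue), "fx", "fy", "cx", "cy" (pixels), "k1" (the pictures are not rectified: a ray, as slopes to the right and down, at radius r is drawn at 1 + k1 r^2 times it, then the intrinsics apply), "extrinsics" (4x4, takes a point from world to camera coordinates). Camera axes: x right, y down, z forward; pixel columns grow to the right and rows downward; lengths in m; the calibration is good to about 2 mm. A picture is of the moment at which its call begins. There is no depth.
- r.job_done(): hands the job in; it is judged then, once.
The state is a dict: "time": time; "joints": joint angles; "joint_vel": joint speeds; "joint_efforts": joint torques, N m; "eef_pos": TCP position; "tool_rot": TCP orientation; "ft_force": force on the tool from outside, world axes, zero at the start; "ft_torque": the same for the moment, N m; "opening": opening from 0.0 (shut) to 1.0 (fully open); "gripper_force": force on a finger pad.
Only numpy, scipy, OpenCV 4.12 (cv2) and the standard library are available. Lean on these libraries where they do the work, as an engineer would, in place of code of your own. Each camera call takes 0.05 s, during which the arm holds its last target. There are 200 camera calls.

TASK

The black fan cartridge is sitting proud on the opened computer because its lugs do not line up with their slots. Its seat is a part turn clockwise, seen from above: gently and without lifting it out, push it round until the orange lug comes to the orange mark and the cartridge drops in, and leave it fully home, flush with the computer's lid. Leave the other things on the desk where they are.

Things in the scene. Friction and masses are not known exactly. Their poses are not given: they have to be found in the camera images.
- computer: Low aluminium and grey computer case lying flat and fixed to the desk, 200 x 290 x 70 mm; its lid's top face is 70 mm above the desk. Origin at desk level on the axis of the fan's round well, z up. In its own frame the case spans x -100..100 and y -100..190 mm. Its +x points from the well to the orange mark.
- well (a point): Centre of the well's mouth, level with the lid, 70 mm above the desk. The well is 93 mm across and 18 mm deep. Three slots, as deep, reach out to 63 mm from its axis: one 40 mm wide along the computer's +x (at the orange mark), two 28 mm wide at +120 and -120 degrees from it.
- mark (a point): Orange mark on the lid just outside the wide slot, 78 mm from the well's axis along the computer's +x.
- fan: Round black fan cartridge, about 0.12 kg, loose; origin at the centre of its underside, z up. Disc 90 mm across, 18 mm thick. Three lugs, 8 to 18 mm above the origin, reach out to 58 mm from its axis: an orange one 34 mm wide along its own +x, black ones 22 mm wide at +-120 degrees. It turns with a push of a few newtons; over 45 N from the robot would crack it.
- fan_hub (a point): Centre of the disc's flat top, 18 mm above the fan's origin, level with the lug tops. At the start the lugs rest on the lid (this point 80 mm above the desk) and the fan is turned 30 to 92 degrees anticlockwise of home, seen from above. Home, this point is 70 mm above the desk, level with the lid.
- fan_tab (a point): Centre of the top of the orange tab, 50 mm from the fan's axis along its +x. The tab is 15 mm long (radially), 10 mm thick and rises 21 mm above the orange lug. With the fan's x along the computer's x (within 2 to 3 degrees; slots 3 mm wider each side than lugs) it drops 10 mm; friction with finger or slot may hold it up until lightly pressed down.
- screw_dish: small round steel dish of screws, 50 mm across, 12 mm high, on the computer's lid 150 to 170 mm from the fan's centre; origin under its centre; to be left alone
- phone: dark smartphone lying flat, 150 x 72 x 9 mm, on the desk beside the computer; origin under its centre, x along its length; to be left alone
- screwdriver: red-handled screwdriver lying on the desk beside the computer, 170 mm long; origin under it, x towards the tip; to be left alone
- drill: red and black cordless drill standing on its battery, about 200 mm high; origin under the battery's centre; to be left alone
- coaster: terracotta-coloured disc, 100 mm across, 9 mm thick, on the desk; origin under its centre; to be left alone
- sanitiser: clear bottle with a cap, 60 mm across, 170 mm high, on the desk; origin under its centre; to be left alone
Things that resemble listed ones, but are neither listed nor needed, are in the scene too. Leave any green look-alike of the fan alone.

How it is judged:
By the outcome, as a careful person would: the job done as asked, in the order asked, and still so for the second after the job is handed in, with the robot touching nothing.
It also fails if it takes over 51 s, if anything falls off the work surface, if the arm or the gripper's body presses on something with over 40 N, if the wrist force passes 120 N, or if a joint passes its speed limit or range.

## Working session

There is one attempt and no reset: what is moved stays moved. The work goes in short steps, Python scripts to look and compute and a tool call to move; the robot and the scene stay as the last step left them, time stands still between calls to the robot, and variables do not carry over. Pictures are saved under pics/ and viewed, at most 10 in all, crops included, and the job is handed in when it is done.

Besides the shell and the picture viewer there is one more tool, called after "Emit:" as name(argument=value, ...), one argument or row to a line, values as JSON. apply_moves: Moves the arm, as the interface text tells. Its arguments: {"type":"object","properties":{"commands":{"type":"array"},"gripper":{"type":"number"},"newtons":{"type":"number"}},"required":["commands"]}

```bash
mkdir -p pics; cat > h.py <<'E'
import numpy as np, cv2
from workcell import r, read_camera
def save(c,name,crop=None,s=1):
    im=c["image"][:,:,::-1]
    if crop: x0,y0,x1,y1=crop; im=im[y0:y1,x0:x1]
    cv2.imwrite(f"pics/{name}.png",cv2.resize(np.ascontiguousarray(im),None,fx=s,fy=s,interpolation=cv2.INTER_CUBIC))
def KD(c): return np.array([[c["fx"],0,c["cx"]],[0,c["fy"],c["cy"]],[0,0,1.]]),np.array([c["k1"],0,0,0.])
def pix2w(c,uv,z):
    K,D=KD(c); E=np.array(c["extrinsics"])
    n=cv2.undistortPoints(np.array([[uv]],float),K,D)[0,0]
    R,t=E[:3,:3],E[:3,3]; o=-R.T@t; d=R.T@np.array([n[0],n[1],1]); return o+d*(z-o[2])/d[2]
def w2pix(c,P):
    K,D=KD(c); E=np.array(c["extrinsics"])
    return cv2.projectPoints(np.array(P,float).reshape(-1,1,3),cv2.Rodrigues(E[:3,:3])[0],E[:3,3],K,D)[0][:,0]
E
python3 - <<'E'
from h import *
a=read_camera("top");b=read_camera("scene")
save(a,"top0");save(b,"scene0")
import pickle;pickle.dump((a,b),open("c0.pkl","wb"))
o=r.get_obs();print(o["time"],o["eef_pos"],o["tool_rot"],r.tcp_to_grasp)
for c in(a,b):E=np.array(c["extrinsics"]);print(-E[:3,:3].T@E[:3,3])
E
```

```text
0.1 [ 0.1292382  -0.55954814  0.20440414] [ 9.93577185e-01  1.13151755e-01  4.80276898e-05 -1.02759860e-03] 0.0188
[0.25311028 0.03901638 1.49080557]
[1.23009771 0.07484567 1.09467131]
```

View pics/top0.png

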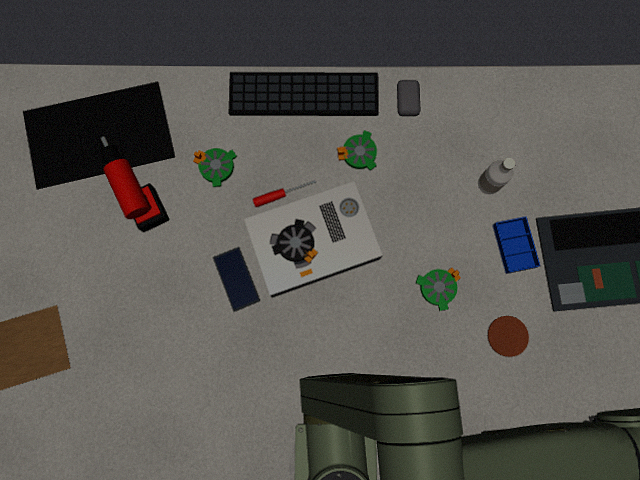

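View pics/scene0.png

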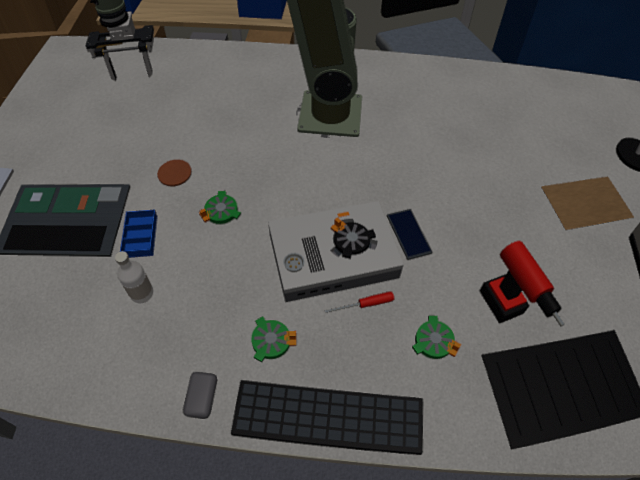

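The black fan is at top-view pixel (295,242), with its orange tab near (310,257) and the mark near (306,272). The look-alikes are green, at (216,166), (359,151) and (439,287). The black one on the computer fits the description, so I'll check it in a close crop.

```bash
python3 - <<'E'
from h import *
import pickle;a,b=pickle.load(open("c0.pkl","rb"))
save(a,"crop0",(230,170,400,305),4.5)
im=cv2.cvtColor(a["image"],cv2.COLOR_RGB2HSV)
m=cv2.inRange(im,(8,150,100),(22,255,255)); m[:,:240]=0;m[:,390:]=0;m[:200]=0;m[310:]=0
n,l,s,c=cv2.connectedComponentsWithStats(m);print(s[1:],c[1:])
for z in(.07,.08,.101):print(z,[pix2w(a,p,z).round(4) for p in c[1:]])
print(pix2w(a,(295,242),.08))
E
```

```text
[[308 249  10   8  45]
 [305 256   7   7  28]
 [300 269  12   8  49]] [[312.13333333 252.62222222]
 [307.92857143 258.85714286]
 [305.65306122 272.48979592]]
0.07 [array([0.5009, 0.0538, 0.07  ]), array([0.4855, 0.064 , 0.07  ]), array([0.452 , 0.0693, 0.07  ])]
0.08 [array([0.4992, 0.0537, 0.08  ]), array([0.4839, 0.0638, 0.08  ]), array([0.4506, 0.0691, 0.08  ])]
0.101 [array([0.4955, 0.0535, 0.101 ]), array([0.4804, 0.0634, 0.101 ]), array([0.4477, 0.0687, 0.101 ])]
[0.52539051 0.0954772  0.08      ]
```

View pics/crop0.png

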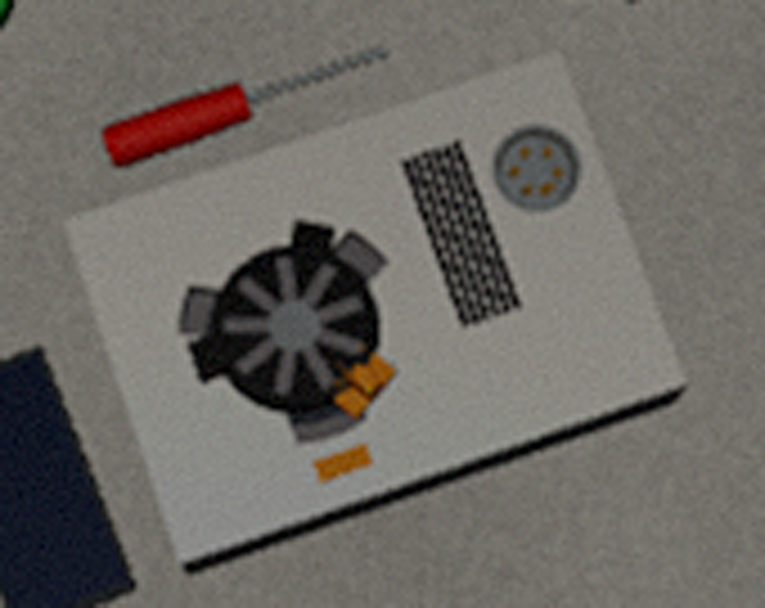

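```bash
python3 - <<'E'
from h import *
import pickle;a,b=pickle.load(open("c0.pkl","rb"))
f=lambda x,y,z:pix2w(a,(230+x/4.5,170+y/4.5),z)
cs=[f(*p,.07) for p in((70,215),(565,52),(685,388),(188,565))]
print(np.round(cs,4),[np.linalg.norm(cs[i]-cs[i-1]).round(4) for i in range(4)])
# local: (-100,-100),(-100,190),(100,190),(100,-100)
L=np.array([(-.1,-.1),(-.1,.19),(.1,.19),(.1,-.1)]);W=np.array(cs)[:,:2]
H=((L-L.mean(0)).T@(W-W.mean(0)));th=np.arctan2(H[0,1]-H[1,0],H[0,0]+H[1,1])
R=np.array([[np.cos(th),-np.sin(th)],[np.sin(th),np.cos(th)]]);o=W.mean(0)-R@L.mean(0)
print("comp",np.degrees(th),o, "mark pred",o+R@[.078,0],"seen",f(343,463,.07))
hub=f(297,324,.08);print("hub",hub)
for p in((313,238),(210,358)):
  d=f(*p,.08)[:2]-o;print(np.degrees(np.arctan2(d[1],d[0])),np.linalg.norm(d))
for dth in range(30,92,4):
  # overlay test: tab top & lug corners orange score
  t=th+np.radians(dth);u=np.array([np.cos(t),np.sin(t)]);n=np.array([-u[1],u[0]])
  pts=[np.r_[o+u*.052+n*s,.08] for s in(-.014,-.01,.01,.014)]+[np.r_[o+u*.05,.101]]
  px=w2pix(a,pts).round().astype(int);print(dth,[tuple(a["image"][v,x]) for x,v in px] if dth<60 else "")
E
```

```text
[[ 0.5881  0.2185  0.07  ]
 [ 0.6818 -0.0545  0.07  ]
 [ 0.4922 -0.1173  0.07  ]
 [ 0.3962  0.1504  0.07  ]] [np.float64(0.2037), np.float64(0.2886), np.float64(0.1997), np.float64(0.2844)]
comp -160.791181774486 [0.52478422 0.09176402] mark pred [0.45112682 0.06610109] seen [0.45106571 0.06794072 0.07      ]
hub [0.52539318 0.09304343 0.08      ]
-8.245422551370682 0.04883944253393926
110.67309425306095 0.051315197882684266
30 [(np.uint8(146), np.uint8(89), np.uint8(16)), (np.uint8(149), np.uint8(97), np.uint8(22)), (np.uint8(145), np.uint8(83), np.uint8(7)), (np.uint8(141), np.uint8(84), np.uint8(0)), (np.uint8(143), np.uint8(87), np.uint8(18))]
34 [(np.uint8(149), np.uint8(97), np.uint8(22)), (np.uint8(108), np.uint8(52), np.uint8(0)), (np.uint8(141), np.uint8(84), np.uint8(0)), (np.uint8(119), np.uint8(126), np.uint8(124)), (np.uint8(132), np.uint8(65), np.uint8(8))]
38 [(np.uint8(108), np.uint8(52), np.uint8(0)), (np.uint8(70), np.uint8(48), np.uint8(0)), (np.uint8(119), np.uint8(126), np.uint8(124)), (np.uint8(136), np.uint8(139), np.uint8(131)), (np.uint8(138), np.uint8(86), n
[... 504 characters left out ...]
, np.uint8(0)), (np.uint8(131), np.uint8(75), np.uint8(12)), (np.uint8(141), np.uint8(138), np.uint8(134)), (np.uint8(137), np.uint8(138), np.uint8(127)), (np.uint8(142), np.uint8(139), np.uint8(135))]
54 [(np.uint8(131), np.uint8(75), np.uint8(12)), (np.uint8(141), np.uint8(84), np.uint8(0)), (np.uint8(138), np.uint8(134), np.uint8(128)), (np.uint8(136), np.uint8(137), np.uint8(131)), (np.uint8(136), np.uint8(136), np.uint8(133))]
58 [(np.uint8(141), np.uint8(84), np.uint8(0)), (np.uint8(131), np.uint8(87), np.uint8(39)), (np.uint8(138), np.uint8(138), np.uint8(131)), (np.uint8(131), np.uint8(133), np.uint8(123)), (np.uint8(141), np.uint8(135), np.uint8(134))]
62 
66 
70 
74 
78 
82 
86 
90
```

Only the black fan fits. Its orange lug sits about 32° anticlockwise of home. The hub, the mark (within 2 mm of where it should be) and the lid size (200 x 288) all agree. I'll move above the tab.

Emit:
apply_moves(
  commands=[
    {"offset": [27, -28, 0], "turn": 0},
    {"offset": [54, -56, 0], "turn": 0},
    {"offset": [81, -84, 0], "turn": 0},
    {"offset": [108, -112, 0], "turn": 0},
    {"offset": [135, -140, 0], "turn": 0},
  ],
  gripper=0.75,
  newtons=5,
)

```text
time: 0.52
eef_pos: [0.2297, -0.3915, 0.2048]
tool_rot: [0.994, 0.113, -0.0, -0.001]
ft_force: [0.8, 0.3, -0.6]
opening: 0.682
gripper_force: 0.0
```

Emit:
apply_moves(
  commands=[
    {"offset": [27, -28, 0], "turn": 0},
    {"offset": [54, -56, 0], "turn": 0},
    {"offset": [81, -84, 0], "turn": 0},
    {"offset": [108, -112, 0], "turn": 0},
    {"offset": [135, -140, 0], "turn": 0},
  ],
)

```text
time: 0.93
eef_pos: [0.3297, -0.2248, 0.2052]
tool_rot: [0.994, 0.113, 0.0, -0.0]
ft_force: [1.4, -0.3, 0.6]
opening: 0.332
gripper_force: 0.0
```

Emit:
apply_moves(
  commands=[
    {"offset": [27, -28, 0], "turn": 0},
    {"offset": [54, -56, 0], "turn": 0},
    {"offset": [81, -84, 0], "turn": 0},
    {"offset": [108, -112, 0], "turn": 0},
    {"offset": [135, -140, 0], "turn": 0},
  ],
)

```text
time: 1.35
eef_pos: [0.4298, -0.0579, 0.2053]
tool_rot: [0.994, 0.113, -0.0, 0.0]
ft_force: [0.8, -1.0, 1.0]
opening: 0.248
gripper_force: 0.0
```

Emit:
apply_moves(
  commands=[
    {"offset": [18, -19, 0], "turn": -7},
    {"offset": [36, -38, 0], "turn": -14},
    {"offset": [54, -57, 0], "turn": -21},
    {"offset": [72, -76, 0], "turn": -28},
    {"offset": [88, -94, 0], "turn": -35},
  ],
)

```text
time: 1.77
eef_pos: [0.4943, 0.053, 0.2049]
tool_rot: [0.912, 0.41, -0.0, -0.0]
ft_force: [0.6, -0.7, -0.2]
opening: 0.249
gripper_force: 0.0
```

```bash
cat >> h.py <<'E'
def go(x,y,z,alpha):
    "offset (mm) and turn (deg) from the measured pose to a tool-down pose with tool x at angle alpha"
    from scipy.spatial.transform import Rotation as Ro
    o=r.get_obs();R=Ro.from_quat(o["tool_rot"]).as_matrix();a=np.degrees(np.arctan2(R[1,0],R[0,0]))
    print("t",o["time"],"pos",o["eef_pos"].round(4),"alpha",a.round(1),"F",o["ft_force"].round(1),"open",o["opening"])
    print("offset",(R.T@(np.array([x,y,z])-o["eef_pos"])*1e3).round(1),"turn",round(a-alpha,1))
E
python3 - <<'E'
from h import *
c=read_camera("wrist");save(c,"w1")
import pickle;pickle.dump(c,open("w1.pkl","wb"))
go(.4935,.0528,.15,51)
E
```

```text
t 1.8167 pos [0.4959 0.0561 0.2051] alpha 48.7 F [ 1.2  1.6 -0.2] open 0.24813803936673243
offset [-4.2  0.5 55.1] turn -2.3
```

View pics/w1.png

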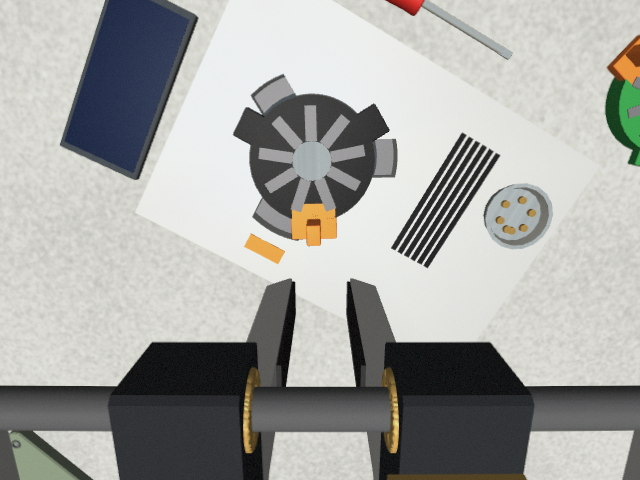

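The wrist view shows the hub at (312,160), the tab near (314,225), the orange lug's outer corners at (292,238) and (337,236), and the mark at (264,249).

```bash
python3 - <<'E'
from h import *
import pickle;c=pickle.load(open("w1.pkl","rb"))
h=pix2w(c,(312,160),.08);m=pix2w(c,(264,249),.07);l=(pix2w(c,(292,238),.08)+pix2w(c,(337,236),.08))/2
A=lambda d:(np.degrees(np.arctan2(d[1],d[0])).round(1),np.linalg.norm(d[:2]).round(4))
print(h,m,l,"lug",A(l-h),"mark",A(m-h))
for p in((270,93),(386,158)):q=pix2w(c,p,.052);print("slot z.052",A(q-h))
print(w2pix(c,[h+[.05*np.cos(A(l-h)[0]*np.pi/180),.05*np.sin(A(l-h)[0]*np.pi/180),.021]]))
go(.4935,.0528,.12,51)
E
```

```text
[0.52502709 0.09568242 0.08      ] [0.45063857 0.06936951 0.07      ] [0.4883845  0.05219611 0.08      ] lug (np.float64(-130.1), np.float64(0.0569)) mark (np.float64(-160.5), np.float64(0.0789))
slot z.052 (np.float64(82.1), np.float64(0.0573))
slot z.052 (np.float64(-42.1), np.float64(0.0571))
[[313.71049091 235.01685565]]
t 1.8167 pos [0.4959 0.0561 0.2051] alpha 48.7 F [ 1.2  1.6 -0.2] open 0.24813803936673243
offset [-4.3  0.5 85.1] turn -2.3
```

Emit:
apply_moves(
  commands=[
    {"offset": [0, 0, 15], "turn": -1},
    {"offset": [0, 0, 30], "turn": -2},
    {"offset": [0, 0, 45], "turn": -3},
    {"offset": [0, 0, 60], "turn": -3},
    {"offset": [0, 0, 60], "turn": -3},
  ],
)

```text
time: 2.23
eef_pos: [0.4908, 0.0516, 0.1418]
tool_rot: [0.903, 0.43, -0.003, -0.002]
ft_force: [-0.6, 0.2, -0.7]
opening: 0.25
gripper_force: 0.0
```

```bash
python3 - <<'E'
from h import *
go(.4931,.0553,.086,50.3)
c=read_camera("wrist")
save(c,"w2")
import pickle;pickle.dump(c,open("w2.pkl","wb"))
E
```

```text
t 2.2333 pos [0.4908 0.0516 0.1418] alpha 51.0 F [-0.6  0.2 -0.7] open 0.24988687514592872
offset [ 4.6 -0.3 55.8] turn 0.7
```

View pics/w2.png

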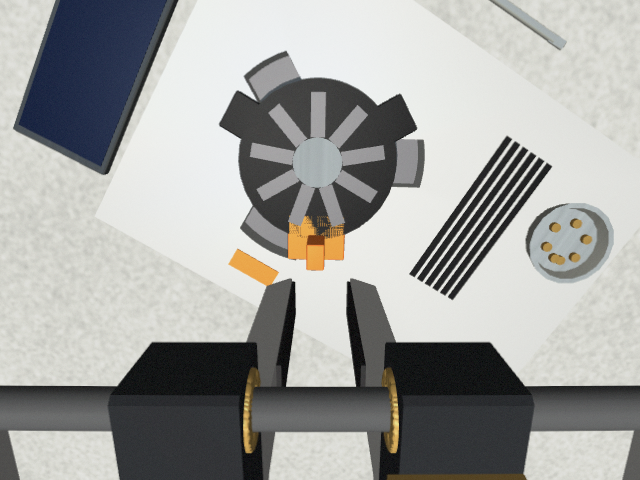

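In this view the tab top is at (315,257), the lug's outer corners at (289,260) and (344,258), and the hub at (318,162).

```bash
python3 - <<'E'
from h import *
import pickle;c=pickle.load(open("w2.pkl","rb"))
h=pix2w(c,(318,162),.08);l=(pix2w(c,(289,260),.08)+pix2w(c,(344,258),.08))/2;t=pix2w(c,(315.5,257),.101)
m=pix2w(c,(254,267),.07)
A=lambda d:(np.degrees(np.arctan2(d[1],d[0])).round(1),np.linalg.norm(d[:2]).round(4))
print(h,l,t,m,A(l-h),A(t-h),A(m-h))
go(t[0],t[1],.086,50.3)
E
```

```text
[0.52503752 0.09524085 0.08      ] [0.48790675 0.05117173 0.08      ] [0.49275507 0.057378   0.101     ] [0.45171925 0.0695053  0.07      ] (np.float64(-130.1), np.float64(0.0576)) (np.float64(-130.5), np.float64(0.0498)) (np.float64(-160.7), np.float64(0.0777))
t 2.2833 pos [0.492  0.0514 0.1434] alpha 51.0 F [-0.1  0.8 -1. ] open 0.25328017233682154
offset [ 5.3 -2.9 57.4] turn 0.7
```

Emit:
apply_moves(
  commands=[
    {"offset": [3, -2, 8], "turn": 1},
    {"offset": [5, -3, 16], "turn": 1},
    {"offset": [5, -3, 24], "turn": 1},
    {"offset": [5, -3, 30], "turn": 1},
    {"offset": [5, -3, 30], "turn": 1},
  ],
)

```text
time: 2.7
eef_pos: [0.4937, 0.0573, 0.1139]
tool_rot: [0.906, 0.423, -0.001, -0.001]
ft_force: [0.5, 0.1, -0.2]
opening: 0.25
gripper_force: 0.0
```

Emit:
apply_moves(
  commands=[
    {"offset": [0, 0, 7], "turn": 0},
    {"offset": [0, 0, 14], "turn": 0},
    {"offset": [0, 0, 20], "turn": 0},
    {"offset": [0, 0, 26], "turn": 0},
    {"offset": [0, 0, 26], "turn": 0},
  ],
)

```text
time: 3.12
eef_pos: [0.4936, 0.0572, 0.0878]
tool_rot: [0.906, 0.423, -0.001, -0.001]
ft_force: [-0.6, 0.1, -0.8]
opening: 0.249
gripper_force: 0.0
```

```bash
python3 - <<'E'
from h import *
go(.4928,.057,.086,49.8)
# arc waypoints in present tool axes: start at 49.8, step down
for al in (45,40,35,30,25,22,19.3,17):
    p=np.array([.525,.095])-.05*np.array([np.cos(np.radians(al)),np.sin(np.radians(al))]);print(al,p.round(4));go(p[0],p[1],.086,al)
E
```

```text
t 3.1167 pos [0.4936 0.0572 0.0878] alpha 50.0 F [-0.6  0.1 -0.8] open 0.24899098654000654
offset [-0.7 -0.5  1.8] turn 0.2
45 [0.4896 0.0596]
t 3.1167 pos [0.4936 0.0572 0.0878] alpha 50.0 F [-0.6  0.1 -0.8] open 0.24899098654000654
offset [-0.7 -4.6  1.8] turn 5.0
40 [0.4867 0.0629]
t 3.1167 pos [0.4936 0.0572 0.0878] alpha 50.0 F [-0.6  0.1 -0.8] open 0.24899098654000654
offset [-0.1 -9.   1.8] turn 10.0
35 [0.484  0.0663]
t 3.1167 pos [0.4936 0.0572 0.0878] alpha 50.0 F [-0.6  0.1 -0.8] open 0.24899098654000654
offset [  0.8 -13.2   1.8] turn 15.0
30 [0.4817 0.07  ]
t 3.1167 pos [0.4936 0.0572 0.0878] alpha 50.0 F [-0.6  0.1 -0.8] open 0.24899098654000654
offset [  2.1 -17.4   1.9] turn 20.0
25 [0.4797 0.0739]
t 3.1167 pos [0.4936 0.0572 0.0878] alpha 50.0 F [-0.6  0.1 -0.8] open 0.24899098654000654
offset [  3.8 -21.4   1.9] turn 25.0
22 [0.4786 0.0763]
t 3.1167 pos [0.4936 0.0572 0.0878] alpha 50.0 F [-0.6  0.1 -0.8] open 0.24899098654000654
offset [  5.  -23.7   1.9] turn 28.0
19.3 [0.4778 0.0785]
t 3.1167 pos [0.4936 0.0572 0.0878] alpha 50.0 F [-0.6  0.1 -0.8] open 0.24899098654000654
offset [  6.1 -25.8   1.9] turn 30.7
17 [0.4772 0.0804]
t 3.1167 pos [0.4936 0.0572 0.0878] alpha 50.0 F [-0.6  0.1 -0.8] open 0.24899098654000654
offset [  7.2 -27.5   1.9] turn 33.0
```

Emit:
apply_moves(
  commands=[
    {"offset": [0, 0, 0], "turn": 0},
    {"offset": [0, 0, 0], "turn": 0},
    {"offset": [0, 0, 0], "turn": 0},
    {"offset": [0, 0, 0], "turn": 0},
    {"offset": [0, 0, 0], "turn": 0},
  ],
  gripper=0.86,
  newtons=4,
)

```text
time: 3.53
eef_pos: [0.4951, 0.0572, 0.0898]
tool_rot: [0.906, 0.423, 0.0, 0.0]
ft_force: [-0.4, 1.0, 1.1]
opening: 0.135
gripper_force: 0.1
```

Emit:
apply_moves(
  commands=[
    {"offset": [0, -1.7, 0], "turn": 2},
    {"offset": [0.1, -3.5, 0], "turn": 4},
    {"offset": [0.3, -5.2, 0], "turn": 6},
    {"offset": [0.5, -7, 0], "turn": 8},
    {"offset": [0.8, -8.7, 0], "turn": 10},
  ],
)

```text
time: 3.95
eef_pos: [0.4891, 0.063, 0.0898]
tool_rot: [0.94, 0.341, 0.0, 0.001]
ft_force: [0.7, -3.0, 1.1]
opening: 0.14
gripper_force: 1.3
```

```bash
python3 - <<'E'
from h import *
go(.4867,.0629,.087,40)
c=read_camera("wrist")
save(c,"w3")
import pickle;pickle.dump(c,open("w3.pkl","wb"))
E
```

```text
t 3.95 pos [0.4891 0.063  0.0898] alpha 39.9 F [ 0.7 -3.   1.1] open 0.1401918687964947
offset [-1.9 -1.5  2.8] turn -0.1
```

View pics/w3.png

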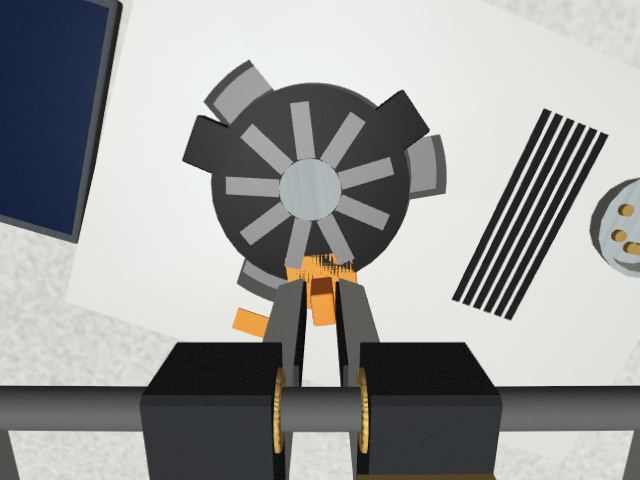

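The fingers straddle the tab at (322,300) and the fan is turning, at a push of about 3 N. The hub is at (310,190).

Emit:
apply_moves(
  commands=[
    {"offset": [0, -1.7, 0], "turn": 2},
    {"offset": [0.1, -3.5, 0], "turn": 4},
    {"offset": [0.3, -5.2, 0], "turn": 6},
    {"offset": [0.5, -7, 0], "turn": 8},
    {"offset": [0.8, -8.7, 0], "turn": 10},
  ],
)

```text
time: 4.42
eef_pos: [0.484, 0.0694, 0.0898]
tool_rot: [0.966, 0.258, -0.0, 0.001]
ft_force: [0.0, -3.7, 0.8]
opening: 0.137
gripper_force: 1.4
```

Emit:
apply_moves(
  commands=[
    {"offset": [0, -1.7, 0], "turn": 2},
    {"offset": [0.1, -3.5, 0], "turn": 4},
    {"offset": [0.3, -5.2, 0], "turn": 6},
    {"offset": [0.5, -7, 0], "turn": 8},
    {"offset": [0.5, -7, 0], "turn": 8},
  ],
)

```text
time: 4.83
eef_pos: [0.4807, 0.0766, 0.0897]
tool_rot: [0.982, 0.191, 0.0, 0.0]
ft_force: [0.1, -1.4, 0.4]
opening: 0.141
gripper_force: 0.5
```

```bash
python3 - <<'E'
from h import *
go(.4778,.0785,.087,19.3)
c=read_camera("wrist")
save(c,"w4")
import pickle;pickle.dump(c,open("w4.pkl","wb"))
E
```

```text
t 4.8333 pos [0.4807 0.0766 0.0897] alpha 22.0 F [ 0.1 -1.4  0.4] open 0.14141606730657594
offset [-2.  -2.9  2.7] turn 2.7
```

View pics/w4.png

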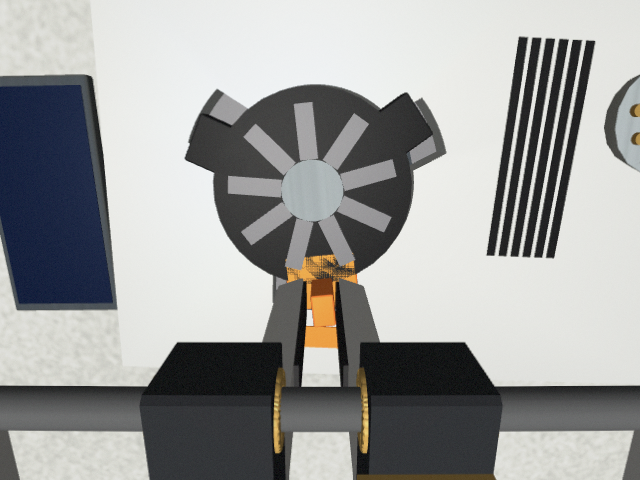

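```bash
python3 - <<'E'
from h import *
import pickle
A=lambda d:(np.degrees(np.arctan2(d[1],d[0])).round(1),np.linalg.norm(d[:2]).round(4))
c=pickle.load(open("w4.pkl","rb"))
h=pix2w(c,(312,190),.08);print(h)
for p,s in(((420.5,114),120),((195.5,137),-120)):
  a,d=A(pix2w(c,p,.08)-h);print(a,d,"fan x-180:",(a-s+180)%360)
E
```

```text
[0.52410459 0.09683276 0.08      ]
-33.0 0.0574 fan x-180: 27.0
87.3 0.056 fan x-180: 27.30000000000001
```

Emit:
apply_moves(
  commands=[
    {"offset": [0, -1.7, 0], "turn": 2},
    {"offset": [0.1, -3.5, 0], "turn": 4},
    {"offset": [0.2, -4.8, 0], "turn": 5.5},
    {"offset": [0.4, -6.1, 0], "turn": 7},
    {"offset": [0.5, -6.7, 0], "turn": 7.7},
  ],
)

```text
time: 5.3
eef_pos: [0.4788, 0.0835, 0.0896]
tool_rot: [0.992, 0.125, 0.0, -0.0]
ft_force: [-0.3, -1.0, -0.2]
opening: 0.142
gripper_force: 0.3
```

Emit:
apply_moves(
  commands=[
    {"offset": [0, 0, 0], "turn": 0},
    {"offset": [0, 0, 0], "turn": 0},
    {"offset": [0, 0, 0], "turn": 0},
    {"offset": [0, 0, 0], "turn": 0},
    {"offset": [0, 0, 0], "turn": 0},
  ],
)

```text
time: 5.72
eef_pos: [0.4787, 0.0833, 0.0895]
tool_rot: [0.992, 0.125, 0.0, -0.0]
ft_force: [0.0, 0.9, 0.4]
opening: 0.137
gripper_force: 0.0
```

```bash
python3 - <<'E'
from h import *
go(.4778,.0785,.087,19.3)
c=read_camera("wrist")
save(c,"w5")
import pickle;pickle.dump(c,open("w5.pkl","wb"))
E
```

```text
t 5.7167 pos [0.4787 0.0833 0.0895] alpha 14.3 F [0.  0.9 0.4] open 0.13715260996611195
offset [-2.1  4.4  2.5] turn -5.0
```

View pics/w5.png

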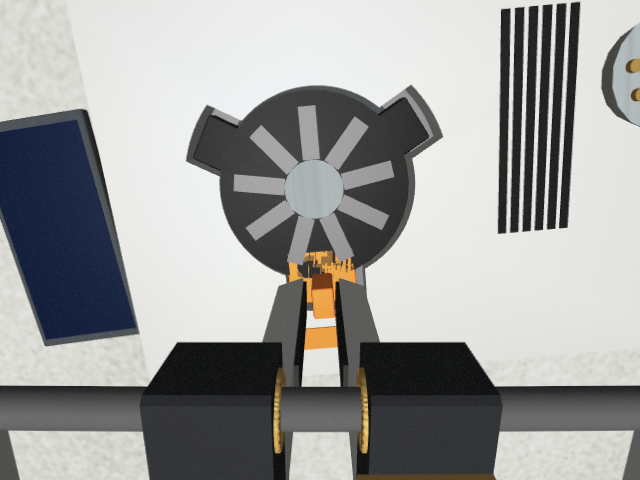

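The lugs now lie inside their slots and the disc has shrunk from about 199 to 194 px, so it has dropped. I'll back off and press the hub lightly with the fingers shut to confirm it is home.

Emit:
apply_moves(
  commands=[
    {"offset": [0, 0, 0], "turn": 0},
    {"offset": [0, 0, 0], "turn": 0},
    {"offset": [0, 0, 0], "turn": 0},
    {"offset": [0, 0, -4], "turn": 0},
    {"offset": [0, 0, -12], "turn": 0},
  ],
  gripper=0.75,
)

```text
time: 6.18
eef_pos: [0.4776, 0.0833, 0.1009]
tool_rot: [0.992, 0.124, -0.001, -0.0]
ft_force: [0.0, -0.0, 0.1]
opening: 0.246
gripper_force: 0.0
```

Emit:
apply_moves(
  commands=[
    {"offset": [0, 0, -15], "turn": 0},
    {"offset": [0, 0, -30], "turn": 0},
    {"offset": [0, 0, -30], "turn": 0},
    {"offset": [0, 0, -30], "turn": 0},
    {"offset": [0, 0, -30], "turn": 0},
  ],
)

```text
time: 6.6
eef_pos: [0.4784, 0.0833, 0.1313]
tool_rot: [0.992, 0.124, -0.0, -0.0]
ft_force: [0.2, 0.3, 0.6]
opening: 0.249
gripper_force: 0.0
```

```bash
python3 - <<'E'
from h import *
import pickle
c=pickle.load(open("w5.pkl","rb"));A=lambda d:(np.degrees(np.arctan2(d[1],d[0])).round(1),np.linalg.norm(d[:2]).round(4))
for z in(.07,.08):
  print(z,"disc dia",np.linalg.norm(pix2w(c,(220,185),z)-pix2w(c,(414.5,185),z)),"hub",pix2w(c,(314,189),z))
go(.5246,.0955,.10,14.3)
E
```

```text
0.07 disc dia 0.09222301172848484 hub [0.52390871 0.09664684 0.07      ]
0.08 disc dia 0.0875744506445375 hub [0.52531705 0.09681735 0.08      ]
t 6.6 pos [0.4784 0.0833 0.1313] alpha 14.3 F [0.2 0.3 0.6] open 0.2486386645382641
offset [47.8 -0.4 31.2] turn -0.0
```

Emit:
apply_moves(
  commands=[
    {"offset": [15, 0, 0], "turn": 0},
    {"offset": [30, 0, 0], "turn": 0},
    {"offset": [47, 0, 10], "turn": 0},
    {"offset": [47, 0, 20], "turn": 0},
    {"offset": [47, 0, 30], "turn": 0},
  ],
  gripper=1,
)

```text
time: 7.02
eef_pos: [0.5234, 0.0949, 0.0997]
tool_rot: [0.992, 0.125, -0.001, -0.0]
ft_force: [-0.3, 0.5, -0.8]
opening: 0.001
gripper_force: 0.0
```

Emit:
apply_moves(
  commands=[
    {"offset": [0, 0, 5], "turn": 0},
    {"offset": [0, 0, 10], "turn": 0},
    {"offset": [0, 0, 15], "turn": 0},
    {"offset": [0, 0, 19], "turn": 0},
    {"offset": [0, 0, 19], "turn": 0},
  ],
)

```text
time: 7.43
eef_pos: [0.5232, 0.0948, 0.0816]
tool_rot: [0.992, 0.124, -0.001, -0.0]
ft_force: [-0.5, -0.7, -0.3]
opening: 0.005
gripper_force: 0.0
```

No contact yet at 81.6 mm. I'll go down in small steps.

Emit:
apply_moves(
  commands=[
    {"offset": [0, 0, 2], "turn": 0},
    {"offset": [0, 0, 4], "turn": 0},
    {"offset": [0, 0, 6], "turn": 0},
    {"offset": [0, 0, 8], "turn": 0},
    {"offset": [0, 0, 8], "turn": 0},
  ],
)

```text
time: 7.85
eef_pos: [0.524, 0.0949, 0.0741]
tool_rot: [0.992, 0.124, -0.0, -0.0]
ft_force: [-0.1, 0.6, 0.1]
opening: 0.005
gripper_force: 0.0
```

Emit:
apply_moves(
  commands=[
    {"offset": [0, 0, 1], "turn": 0},
    {"offset": [0, 0, 2], "turn": 0},
    {"offset": [0, 0, 3], "turn": 0},
    {"offset": [0, 0, 3], "turn": 0},
    {"offset": [0, 0, 3], "turn": 0},
  ],
)

```text
time: 8.27
eef_pos: [0.5242, 0.0949, 0.0714]
tool_rot: [0.992, 0.124, -0.0, -0.0]
ft_force: [1.0, -0.2, -0.3]
opening: 0.001
gripper_force: 0.0
```

Emit:
apply_moves(
  commands=[
    {"offset": [0, 0, 0.5], "turn": 0},
    {"offset": [0, 0, 1], "turn": 0},
    {"offset": [0, 0, 1.5], "turn": 0},
    {"offset": [0, 0, 2], "turn": 0},
    {"offset": [0, 0, 2], "turn": 0},
  ],
)

```text
time: 8.68
eef_pos: [0.5243, 0.0949, 0.0703]
tool_rot: [0.992, 0.124, -0.0, 0.0]
ft_force: [-2.2, -0.1, 5.5]
opening: 0.005
gripper_force: 2.7
```

There is contact at 70.3 mm with 5.5 N, so the hub is flush. I'll retreat straight up and look.

Emit:
apply_moves(
  commands=[
    {"offset": [0, 0, -5], "turn": 0},
    {"offset": [0, 0, -20], "turn": 0},
    {"offset": [0, 0, -40], "turn": 0},
    {"offset": [0, 0, -60], "turn": 0},
    {"offset": [0, 0, -80], "turn": 0},
  ],
)

```text
time: 9.1
eef_pos: [0.524, 0.0949, 0.1502]
tool_rot: [0.992, 0.124, -0.0, -0.0]
ft_force: [-0.3, 0.6, -0.4]
opening: 0.006
gripper_force: 0.0
```

Emit:
apply_moves(
  commands=[
    {"offset": [-20, 0, -15], "turn": 0},
    {"offset": [-40, 0, -30], "turn": 0},
    {"offset": [-60, 0, -40], "turn": 0},
    {"offset": [-60, 0, -40], "turn": 0},
    {"offset": [-60, 0, -40], "turn": 0},
  ],
)

```text
time: 9.52
eef_pos: [0.4664, 0.0801, 0.1903]
tool_rot: [0.992, 0.124, 0.001, 0.0]
ft_force: [-0.1, 0.5, 0.1]
opening: 0.01
gripper_force: 0.0
```

```bash
python3 - <<'E'
from h import *
c=read_camera("wrist");save(c,"w6");go(0,0,0,0)
E
```

```text
t 9.5667 pos [0.4665 0.0801 0.1896] alpha 14.3 F [ 0.2  0.  -0.3] open 0.0028102236806164986
offset [-472.2  -37.5  188.9] turn 14.3
```

View pics/w6.png

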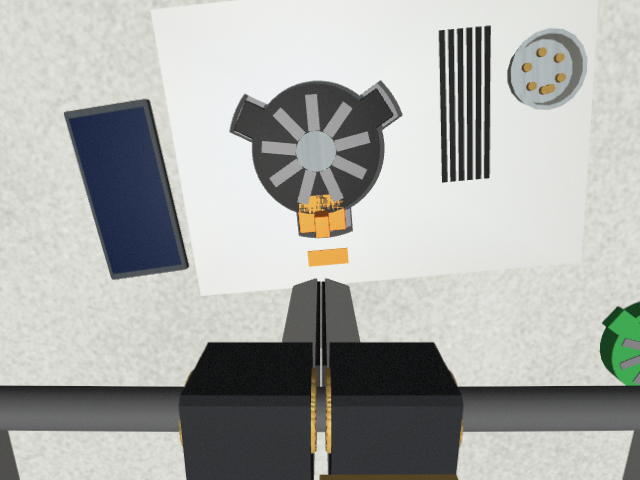

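The fan is in the well with all three lugs inside their slots. The orange tab at (322,225) lines up with the mark at (328,257), the dish and phone are where they were, and the arm is clear.

```bash
python3 -c "
from h import *
print(r.job_done())"
```

```text
the job is handed in; nothing more can be done
None
```

The fan cartridge was turned clockwise about 31° to the orange mark, dropped in, and is home: pressing the hub met contact at 70.3 mm (lid 70 mm) with 5.5 N; nothing else was touched, and the job was handed in after about 10 s of robot time.

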